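# Make up two carving kits in notched trays

## Robot

A 6-joint arm with a two-finger parallel gripper is mounted at the origin on the work surface. World frame = base frame: x ahead of the robot, y to its left, z up, the work surface at z = 0. Lengths are in mm, angles in rad, forces in N, time in s.
With the tool pointing down it reaches from about 350 to 975 mm from the base axis. Payload 7.1 kg.
Tool frame: the origin (TCP) lies at the very end of the fingers, on their centre line; the grasp point (between the pads) lies ctrl.hold_point_z behind it (ctrl.hold_point_z is the distance from the TCP to the grasp point, in mm); z points along the fingers, y is the line along which they close (so a half turn about z gives the same grasp; the last joint's range is limited). The gripper opens to 88 mm and grips with 3 to 60 N. Pads are 20 mm wide; open, the fingers measure 115 mm over their backs; the gripper's body (75 mm by 178 mm) begins 61 mm behind the grasp point.
Start: joints at [1.085, 0.423, 1.63, -0, 1.089, -0.019], TCP at [281.237, 558.131, 222.675] pointing down, gripper open.
Joint ranges: [-3, 3], [-0.9, 2.11], [0.09, 2.58], [-1.31, 4.45], [0.11, 2.69], [-2.54, 2.54]. Speed limits (rad/s): [2.39, 2.39, 3.01, 3.14, 3.14, 3.14].

## Interface

Orientations are given as a rotation vector (axis times angle).
In Python, from workcell import ctrl gives the robot as it stands. The module is installed in compiled form; this text tells all that it offers.
- The arm moves only by the shell command python3 -m creep 'ROWS'. ROWS is JSON, a list of rows, each an object with "translation": the shift along the tool's x, y, z in mm, a list of three; "angular": the turn, a rotation vector about the tool's x, y, z in rad, a list of three; "jaw": the opening, from 0 (shut) to 1 (fully open). A call has exactly 8 rows; each row is the pose to reach, as a shift and turn from the pose commanded when the call began, along the tool's axes at that moment; what a row does not reach only later rows make up. A row lasts 1/8 s, in which the tool goes at most 62.5 mm and 10.7 degrees, less where a joint would pass 70% of its speed; a pose out of reach is approached as far as the arm can. A call with a gripper value outside its range is refused whole. The fingers move at their own pace and stop on an object; the grip force is fixed at half the most. Time passes only in rows, so rows that repeat a pose let the fingers close, or fill a call up. It gives the time, the measured TCP pose, the force, the opening and the grip force at its end, in the units of the state.
- ctrl.get_obs(): the state, without advancing time (a new reading comes with each control period).
- ctrl.get_image(name): name is "side" or "top" or "wrist"; returns the picture (420x560x3 uint8, red, green, blue); there is no depth.
- ctrl.camera_info(name): a dict with "camera_matrix" (3x3 intrinsics, pixels), "distortion" ([k1, k2, p1, p2, k3] as OpenCV has them; the pictures are not rectified), "world_from_camera" (4x4, takes a point from camera to world coordinates). Camera axes: x right, y up, looking along -z (the intrinsics and any distortion apply to the point x, -y, -z); pixel columns grow to the right and rows downward; lengths in mm; the calibration is good to about 2 mm. A picture is of the moment at which its call begins: read the wrist's pose just before it. camera_info takes no time and is no camera call; for the wrist camera it gives the pose at the moment of the call.
- ctrl.close_job(): hands the job in; it is judged then, once.
Trained networks look in the newest picture that a camera, given by its name, has taken for a name from the list of things; names that differ only in an ending like _2 or _b are one class to them, and where a whole thing is asked for, a point or a joint stands for the part that bears it (a point fixed in the world has none). Each returns a list of dicts, best first, with "score" (0 to 1); they miss things now and then, are a little off and sometimes report something else, mostly with a low value. They report only what shows in the picture. A call takes as long as a camera call. They do not tell look-alikes from the thing itself.
- ctrl.look_for(camera, label): "rect" ([left, top, right, bottom] in pixels, round what is visible of it).
The state is a dict: "t": time; "qpos": joint angles; "qvel": joint speeds; "joint_torque": joint torques, N m; "ee_pos": TCP position; "orientation": TCP orientation; "ft_force": force on the tool from outside, world axes, zero at the start; "moment": the same for the moment, N m; "width": finger opening in mm; "grasp_force": force on a finger pad.
Only numpy, scipy, OpenCV 4.12 (cv2) and the standard library are available. Lean on these libraries where they do the work, as an engineer would, in place of code of your own. Each camera call takes 0.05 s, during which the arm holds its last target. There are 200 camera calls.

## Task

Make up two tool kits: in the green tray the roughing kit, which is the brass mallet and the dark-brown-handled broad gouge; in the blue tray the detail kit, which is the red-handled V-tool, the yellow-handled veiner and the sharpening stone. Lay each carving tool with its handle cradled in a pair of V-notches (either pair), blade away from the robot and handle about centred over the two rails; stand the mallet on its head and lay the stone flat and lengthwise, each about in the middle of the width of its tray's plain bay. Set everything down gently without dropping it, and leave the black-handled skew chisel where it lies.

Things in the scene. Friction and masses are not known exactly. Their poses are not given: they have to be found in the camera images.
- green_tray: Roughing tray: pale wood, green rim and bay floor; fixed, 214 (x) x 220 mm (y). Origin: centre of its underside, on the bench; x points away from the robot (within 5 deg). Floor top z 8 mm, rim 14 high, 6 thick. Two 10 mm rails stand across it at x -63 and -3 mm, from y -110 to +17, tops z 37 (50 mm clear gap for fingers). Plain bay: y +17 to +104, x -101 to +101 mm, middle (0, +62).
- blue_tray: Detail tray: as the green one in size, origin, axes and parts, but blue rim and bay floor. In both, each rail has two 90 deg V-notches at y -80 and -12 mm, 38 wide at the top, bottom z 18, in line: two cradles along x. A cradled 24 mm handle has its axis at z 35 mm; centred, its middle is at x -33, the tool's origin at x +34, the blade over the tray's far half.
- broad_gouge: Broad gouge: dark brown handle, 22 mm wide steel blade, 95 g. Origin: on the tool's axis at the front of the brass ferrule, where the blade begins; x along the tool to the blade. Round handle 24 mm thick, x -120 to -14 mm, middle (grip here) x -67; ferrule 18 mm thick; edge x +65. Lies on a 6 mm plywood board, axis 18 mm above the bench, blade away from the robot within 15 deg.
- v_tool: V-shaped parting tool: red handle, blade about 7 mm wide. Form, size, mass, origin, axes and start as for the broad gouge. All four tools may be rolled about their x axis by any angle and roll freely if pushed; they balance near x -50 mm.
- veiner: Veiner (narrow gouge): yellow handle, blade about 6 mm wide. Form, size, mass, origin, axes and start as for the broad gouge. Two tools lie side by side on each of two stock boards, handles about 90 mm apart.
- skew_chisel: Skew chisel: black handle, flat blade 16 mm wide. It belongs to neither kit and stays where it lies. Form, size, mass, origin, axes and start as for the broad gouge.
- mallet: Carver's mallet standing on its brass head on the bench, handle straight up. Head 46 mm in diameter, 48 high; round wooden handle 23 mm thick from z 48 to 146 mm, then a 27 mm knob, top at 164. Origin: centre of the flat end of the head, on the bench; z up the handle. About 0.5 kg, mostly in the head; grip the handle near its top, at z 130 to 140 mm.
- stone: Two-grit sharpening stone, orange-brown above and dark grey below, 100 (x) x 40 (y) x 22 mm high, lying flat on the bench. Origin: centre of its underside; x along its length, within 25 deg of straight away from the robot. About 200 g; grip across the 40 mm width.
Mind the look-alikes: they are no part of the job. There is more than one size of the veiner; the job needs the largest.

How it is judged:
By the outcome, as a careful person would: the job done as asked, in the order asked, and still so for the second after the job is handed in, with the robot touching nothing.
It also fails if it takes over 136 s, if anything falls off the work surface, if the arm or the gripper's body presses on something with over 40 N, if the wrist force passes 120 N, or if a joint passes its speed limit or range.

## Working session

There is one attempt and no reset: what is moved stays moved. The work goes in short steps, Python scripts to look and compute and a shell command to move; the robot and the scene stay as the last step left them, time stands still between calls to the robot, and variables do not carry over. Pictures are saved under pics/ and viewed, at most 14 in all, crops included, and the job is handed in when it is done.

```bash
mkdir -p pics; ls
python3 - <<'E'
from workcell import ctrl
import cv2,numpy as np
o=ctrl.get_obs();print({k:np.round(v,3).tolist() for k,v in o.items()},ctrl.hold_point_z)
for n in("top","side","wrist"):
    im=ctrl.get_image(n);cv2.imwrite(f"pics/{n}0.png",im[:,:,::-1]);i=ctrl.camera_info(n);print(n,{k:np.round(v,3).tolist() for k,v in i.items()})
E
```

```text
pics
{'t': 0.0, 'qpos': [1.085, 0.424, 1.631, 0.0, 1.089, -0.019], 'qvel': [-0.0, 0.001, -0.002, -0.002, -0.001, 0.001], 'joint_torque': [-0.0, -54.462, -27.366, 0.064, 0.023, -0.0], 'ee_pos': [280.972, 557.651, 221.903], 'orientation': [-0.726, -3.056, 0.002], 'ft_force': [-0.513, -1.199, -0.209], 'moment': [-0.034, 0.021, 0.032], 'grasp_force': 0.0, 'width': 87.553} 18.700000000000003
top {'camera_matrix': [[536.65, 0.0, 286.672], [0.0, 536.65, 209.064], [0.0, 0.0, 1.0]], 'distortion': [-0.206, 0.0, 0.0, 0.0, 0.0], 'world_from_camera': [[-0.011, 0.992, -0.129, 250.958], [-1.0, -0.01, 0.009, 14.573], [0.008, 0.129, 0.992, 1304.106], [0.0, 0.0, 0.0, 1.0]]}
side {'camera_matrix': [[467.145, 0.0, 284.128], [0.0, 467.145, 211.369], [0.0, 0.0, 1.0]], 'distortion': [0.056, 0.0, 0.0, 0.0, 0.0], 'world_from_camera': [[0.745, 0.45, -0.493, -188.53], [-0.667, 0.51, -0.543, -686.193], [0.007, 0.733, 0.68, 888.56], [0.0, 0.0, 0.0, 1.0]]}
wrist {'camera_matrix': [[374.552, 0.0, 283.089], [0.0, 374.552, 203.43], [0.0, 0.0, 1.0]], 'distortion': [-0.047, 0.0, 0.0, 0.0, 0.0], 'world_from_camera': [[0.45, -0.851, -0.269, 206.895], [0.893, 0.429, 0.137, 594.91], [-0.002, -0.302, 0.953, 384.944], [0.0, 0.0, 0.0, 1.0]]}
```

View pics/top0.png

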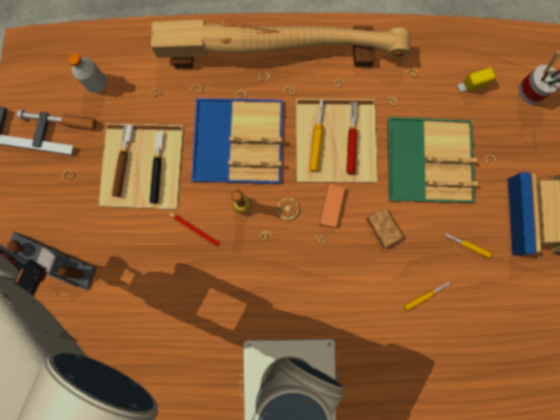

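View pics/side0.png

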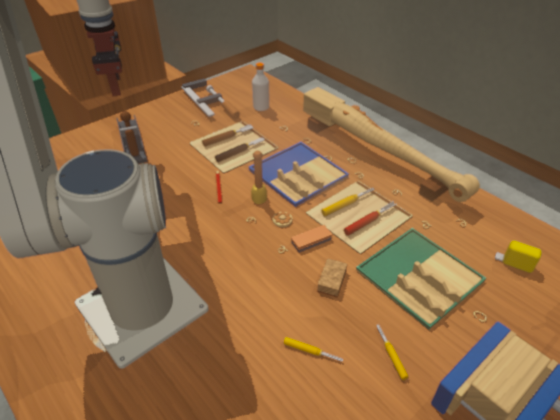

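Top view: blue tray is at about (238,141) and green at (431,160). The brown and black tools are on the left board (122,160)/(157,167), the yellow and red on the middle board (317,137)/(352,138). The mallet is at (241,203) and the stone at (333,206). The small yellow veiners at (427,296) and (470,246) are look-alikes. Next I'll measure a coarse layout.

```bash
cat > h.py <<'E'
from workcell import ctrl
import cv2,numpy as np
from scipy.spatial.transform import Rotation as R
def ray(uv,info,z):
    "pixels -> world points on plane z"
    K=np.array(info["camera_matrix"]);d=np.array(info["distortion"]);T=np.array(info["world_from_camera"])
    p=cv2.undistortPoints(np.float64(uv).reshape(-1,1,2),K,d).reshape(-1,2)
    v=np.c_[p[:,0],-p[:,1],-np.ones(len(p))]@T[:3,:3].T;c=T[:3,3]
    return c+v*((z-c[2])/v[:,2])[:,None]
def proj(P,info):
    K=np.array(info["camera_matrix"]);d=np.array(info["distortion"]);T=np.array(info["world_from_camera"])
    q=(np.float64(P).reshape(-1,3)-T[:3,3])@T[:3,:3]
    return cv2.projectPoints(q*[1,-1,-1],np.zeros(3),np.zeros(3),K,d)[0].reshape(-1,2)
def go(pos,yaw,frm=None):
    """shift/turn in tool axes to TCP pos, tool y axis at world angle yaw (mod pi), tool down; frm=(pos,yaw) of start else measured"""
    if frm is None:
        o=ctrl.get_obs();p=o["ee_pos"];M=R.from_rotvec(o["orientation"])
    else: p=frm[0];M=None
    c=[]
    for k in(0,np.pi):
        y=np.array([np.cos(yaw+k),np.sin(yaw+k),0]);z=np.array([0,0,-1.]);x=np.cross(y,z)
        G=R.from_matrix(np.c_[x,y,z]);
        if M is None:
            f=frm[1];fy=np.array([np.cos(f),np.sin(f),0]);M=R.from_matrix(np.c_[np.cross(fy,z),fy,z])
        c.append((M.inv()*G).as_rotvec())
    c=min(c,key=np.linalg.norm)
    return np.round(M.inv().apply(np.array(pos)-p),1).tolist(),np.round(c,3).tolist()
def blob(hsv,lo,hi,box):
    m=cv2.inRange(hsv,np.array(lo),np.array(hi));k=np.zeros_like(m);l,t,r,b=box;k[t:b,l:r]=m[t:b,l:r]
    n,L,s,c=cv2.connectedComponentsWithStats(k)
    j=1+np.argmax(s[1:,4]) if n>1 else 0
    return np.argwhere(L==j)[:,::-1].astype(float)
E
python3 - <<'E'
from h import *
im=cv2.imread("pics/top0.png")
cv2.imwrite("pics/topc.png",cv2.resize(im[85:265,90:490],None,fx=2,fy=2,interpolation=3))
I=ctrl.camera_info("top");h=cv2.cvtColor(im,cv2.COLOR_BGR2HSV)
for n,lo,hi,bx,z in[("red",(0,180,60),(6,255,255),(335,100,370,180),18),("red2",(174,180,60),(180,255,255),(335,100,370,180),18),("yel",(18,200,140),(32,255,255),(300,95,335,175),18),("black",(0,0,0),(180,255,60),(145,150,170,206),18),("brown",(0,80,20),(15,255,130),(108,145,132,200),18),("stone",(3,150,120),(12,255,255),(318,180,350,230),22),("blue",(100,120,40),(125,255,255),(185,90,290,190),11),("green",(55,80,30),(85,255,255),(380,110,480,206),11)]:
    p=blob(h,lo,hi,bx)
    if len(p)<9: print(n,len(p));continue
    w=ray(p,I,z)[:,:2].astype(np.float32);print(n,len(p),w.mean(0).round(),w.min(0).round(),w.max(0).round(),"rect",cv2.minAreaRect(w))
E
```

```text
red 329 [ 560. -159.] [ 506. -172.] [ 618. -146.] rect ((562.1774291992188, -159.17391967773438), (19.362613677978516, 111.96414947509766), 85.28760528564453)
red2 235200 [427.  20.] [-132. -788.] [1035.  822.] rect ((450.18145751953125, 23.47509765625), (1609.6787109375, 1151.8160400390625), 89.37432098388672)
yel 351 [572. -70.] [517. -85.] [629. -55.] rect ((572.7415771484375, -70.08824157714844), (19.643983840942383, 114.531005859375), 81.81910705566406)
black 325 [494. 325.] [440. 314.] [550. 336.] rect ((494.7010803222656, 324.6539001464844), (18.5753231048584, 110.62747192382812), 86.80136108398438)
brown 366 [512. 417.] [458. 400.] [567. 433.] rect ((512.168212890625, 416.7837219238281), (22.33810043334961, 110.83405303955078), 82.46502685546875)
stone 763 [ 427. -107.] [ 371. -140.] [479. -77.] rect ((426.3451843261719, -106.31149291992188), (46.29130172729492, 105.3856430053711), 75.94694519042969)
blue 2839 [595. 187.] [490. 116.] [703. 235.] rect ((596.5721435546875, 171.80186462402344), (119.11869049072266, 210.12484741210938), 87.83081817626953)
green 2819 [ 543. -297.] [ 439. -346.] [ 649. -252.] rect ((543.8885498046875, -298.76654052734375), (91.47567749023438, 210.1227569580078), 88.95071411132812)
```

View pics/topc.png

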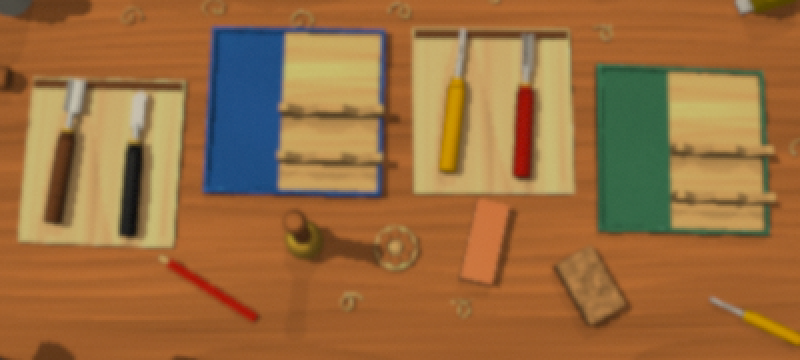

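The crop sharpens the layout: blue tray outer corners (213,28),(387,30),(384,195),(204,193), green (597,66),(763,69),(768,235),(599,232). The mallet knob is at (295,218) and its head at (302,242).

Run:
```python
from h import *
im=cv2.imread("pics/top0.png")
I=ctrl.camera_info("top");h=cv2.cvtColor(im,cv2.COLOR_BGR2HSV)
for n,c in[("blue",[(213,28),(387,30),(384,195),(204,193)]),("green",[(597,66),(763,69),(768,235),(599,232)])]:
    w=ray(np.array(c)/2+[89.75,84.75],I,14)[:,:2];x=(w[0]+w[1]-w[2]-w[3])/2;y=(w[0]+w[3]-w[1]-w[2])/2
    print(n,w.mean(0).round(1),np.linalg.norm(x),np.linalg.norm(y),np.degrees(np.arctan2(x[1],x[0])),np.degrees(np.arctan2(-y[0],y[1])));print(w.round())
print("mallet",ray([[89.75+295/2,84.75+217/2]],I,160),ray([[89.75+303/2,84.75+242/2]],I,48))
for n,lo,hi,bx,z in[("red",(0,180,60),(6,255,255),(335,100,370,180),18),("yel",(18,200,140),(32,255,255),(300,95,335,175),18),("black",(0,0,0),(180,255,60),(145,150,170,206),18),("brown",(0,80,20),(15,255,130),(108,145,132,200),18),("stone",(3,150,120),(12,255,255),(318,180,350,230),22)]:
    w=ray(blob(h,lo,hi,bx),I,z)[:,:2];m=w.mean(0);v=np.linalg.eigh(np.cov((w-m).T))[1][:,1];v*=np.sign(v[0]);print(n,m.round(1),"deg",np.degrees(np.arctan2(v[1],v[0])))
```

```text
blue [593.8 121.3] 211.67389325414064 220.48370421047886 -1.7273936480553735 -1.4870647585976113
[[703. 228.]
 [696.   8.]
 [485.  14.]
 [491. 235.]]
green [ 541.2 -361.2] 213.56585915478115 217.51174540793718 -2.0879153092198304 -0.9209194348830035
[[ 649. -256.]
 [ 647. -474.]
 [ 432. -465.]
 [ 437. -249.]]
mallet [[435.81244528 110.43419801 160.        ]] [[423.8725466  110.29627086  48.        ]]
red [ 560.2 -158.8] deg -4.351501178399101
yel [572.3 -70.3] deg -7.991906435912512
black [494.2 324.6] deg -3.259447255104272
brown [511.9 417.1] deg -7.816858047061907
stone [ 426.8 -107.3] deg -13.647374854327714
```

```bash
python3 -c "
from h import *
print(go([425,110,260],np.radians(88)))"
```

```text
([-330.1, -335.1, -37.5], [-0.001, -0.0, -0.432])
```

```bash
python3 -m creep '[{"translation":[-330,-335,-37],"angular":[0,0,-0.43],"jaw":1},{"translation":[-330,-335,-37],"angular":[0,0,-0.43],"jaw":1},{"translation":[-330,-335,-37],"angular":[0,0,-0.43],"jaw":1},{"translation":[-330,-335,-37],"angular":[0,0,-0.43],"jaw":1},{"translation":[-330,-335,-37],"angular":[0,0,-0.43],"jaw":1},{"translation":[-330,-335,-37],"angular":[0,0,-0.43],"jaw":1},{"translation":[-330,-335,-37],"angular":[0,0,-0.43],"jaw":1},{"translation":[-330,-335,-37],"angular":[0,0,-0.43],"jaw":1}]'
python3 - <<'E'
from h import *
o=ctrl.get_obs();print(o["ee_pos"],o["orientation"],o["qpos"])
I=ctrl.camera_info("wrist");np.save("w1.npy",I,allow_pickle=True)
im=ctrl.get_image("wrist");cv2.imwrite("pics/w1.png",im[:,:,::-1])
E
```

```text
t: 1.15
ee_pos: [425.5, 108.0, 260.0]
orientation: [0.061, 3.141, -0.0]
ft_force: [0.4, 0.3, -0.6]
width: 87.6
grasp_force: 0.0
[425.54087255 107.98278167 259.95539085] [ 6.10827263e-02  3.14054338e+00 -2.37588009e-04] [ 2.21580546e-01  9.36488505e-02  1.98475814e+00 -2.92525616e-04
  1.06277965e+00 -1.31017898e+00]
```

View pics/w1.png

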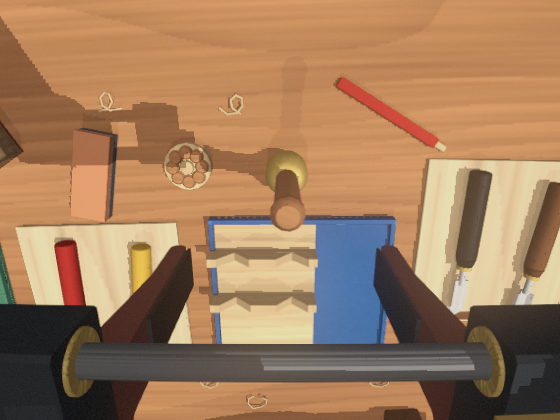

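The wrist view, with image down being +x, shows the mallet knob at (288,213) and its head at (287,172). The stone is at (93,175), with blue tray near corners at (208,218) and (394,217) and the handles around them.

Run:
```python
from h import *
I=np.load("w1.npy",allow_pickle=True).item()
print("knob",ray([[288,213]],I,158)," head",ray([[287,172]],I,36))
print("blue near corners",ray([[208,218],[394,217]],I,14))
# expected projections
for P in([430,110,164],[430,110,0],[430,110,48],[425,110,164]):print(P,proj([P],I))
print("stone top corners",ray([[80,129],[116,132],[107,220],[71,216]],I,22).round(1))
print(go([430,110,116],np.radians(88)))
```

```text
knob [[433.86845777 110.66028677 158.        ]]  head [[430.22897595 111.12367701  36.        ]]
blue near corners [[486.14998697  17.46545858  14.        ]
 [493.36688516 233.54445346  14.        ]]
[430, 110, 164] [[287.0013487  210.70659435]]
[430, 110, 0] [[285.73595153 164.88122388]]
[430, 110, 48] [[285.99982024 174.42131911]]
[425, 110, 164] [[286.75217726 204.17969002]]
stone top corners [[ 377.1 -109.    22. ]
 [ 382.2  -70.1   22. ]
 [ 481.4  -98.    22. ]
 [ 474.9 -139.6   22. ]]
([-3.2, 4.2, 144.2], [-0.001, 0.001, -0.004])
```

```bash
python3 -m creep '[{"translation":[-6,3,0],"angular":[0,0,0],"jaw":1},{"translation":[-6,3,50],"angular":[0,0,0],"jaw":1},{"translation":[-6,3,110],"angular":[0,0,0],"jaw":1},{"translation":[-6,3,143],"angular":[0,0,0],"jaw":1},{"translation":[-6,3,143],"angular":[0,0,0],"jaw":0},{"translation":[-6,3,143],"angular":[0,0,0],"jaw":0},{"translation":[-6,3,143],"angular":[0,0,0],"jaw":0},{"translation":[-6,3,143],"angular":[0,0,0],"jaw":0}]'
python3 -c "
from h import *
print(go([542.6,-299,270],np.radians(88)))"
```

```text
t: 2.2
ee_pos: [432.1, 113.5, 117.9]
orientation: [0.058, 3.139, 0.001]
ft_force: [-0.1, -0.2, 0.2]
width: 50.8
grasp_force: 0.0
([-125.9, -408.1, -152.1], [0.001, 0.002, -0.002])
```

```bash
python3 -m creep '[{"translation":[0,0,0],"angular":[0,0,0],"jaw":0},{"translation":[0,0,0],"angular":[0,0,0],"jaw":0},{"translation":[0,0,0],"angular":[0,0,0],"jaw":0},{"translation":[0,0,0],"angular":[0,0,0],"jaw":0},{"translation":[0,0,0],"angular":[0,0,0],"jaw":0},{"translation":[0,0,-15],"angular":[0,0,0],"jaw":0},{"translation":[0,0,-60],"angular":[0,0,0],"jaw":0},{"translation":[0,0,-85],"angular":[0,0,0],"jaw":0}]'
python3 -c "
from h import *
print(go([542.6,-299,203],np.radians(88)))"
```

```text
t: 3.2
ee_pos: [431.1, 113.4, 203.6]
orientation: [0.058, 3.141, 0.001]
ft_force: [-0.1, 0.3, -4.7]
width: 25.7
grasp_force: 30.0
([-126.6, -408.0, 0.5], [0.0, 0.0, -0.002])
```

```bash
python3 -m creep '[{"translation":[-7,-20,0],"angular":[0,0,0],"jaw":0},{"translation":[-22,-70,0],"angular":[0,0,0],"jaw":0},{"translation":[-40,-130,0],"angular":[0,0,0],"jaw":0},{"translation":[-58,-190,0],"angular":[0,0,0],"jaw":0},{"translation":[-76,-245,0],"angular":[0,0,0],"jaw":0},{"translation":[-94,-300,0],"angular":[0,0,0],"jaw":0},{"translation":[-108,-350,0],"angular":[0,0,0],"jaw":0},{"translation":[-114,-375,0],"angular":[0,0,0],"jaw":0}]'
python3 - <<'E'
from h import *
o=ctrl.get_obs();print(o["ee_pos"],o["orientation"],o["qpos"])
I=ctrl.camera_info("wrist");np.save("w2.npy",I,allow_pickle=True)
im=ctrl.get_image("wrist");cv2.imwrite("pics/w2.png",im[:,:,::-1])
E
```

```text
t: 4.2
ee_pos: [531.4, -268.0, 201.7]
orientation: [-0.061, -3.141, -0.0]
ft_force: [0.3, 1.5, -4.7]
width: 25.7
grasp_force: 30.0
[ 531.35528165 -267.97655534  201.72409719] [-6.09187552e-02 -3.14071808e+00 -2.38625216e-04] [-4.87104613e-01  4.04330018e-01  1.71433707e+00  8.96198947e-06
  1.02324740e+00 -2.01911759e+00]
```

View pics/w2.png

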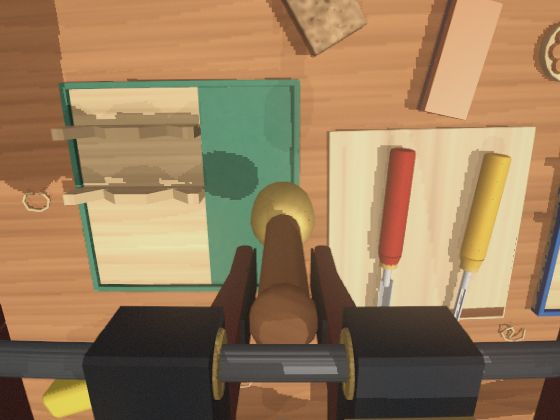

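The wrist view shows the mallet held upright. The green tray near corners are at (63,85) and (299,82), the far right-hand one at (94,292), and the bay's wood/green border runs from (197,87) to (211,287). The red and yellow handles are clear too.

Run:
```python
from h import *
I=np.load("w2.npy",allow_pickle=True).item()
w=ray([[63,85],[299,82],[94,292]],I,14)[:,:2];print(w.round(1))
e=w[1]-w[0];print(np.linalg.norm(e),"yaw",np.degrees(np.arctan2(-e[0],e[1])),np.linalg.norm(w[2]-w[0]),np.degrees(np.arctan2(*(w[2]-w[0])[::-1])))
print("border z8",ray([[197,87],[211,287]],I,8).round(1))
h=cv2.cvtColor(cv2.imread("pics/w2.png"),cv2.COLOR_BGR2HSV)
for n,lo,hi,bx,z in[("red",(0,190,50),(7,255,255),(360,130,430,280),18),("yel",(18,190,120),(32,255,255),(440,140,520,290),18)]:
    p=blob(h,lo,hi,bx);w=ray(p,I,z)[:,:2].astype(np.float32);m=w.mean(0);v=np.linalg.eigh(np.cov((w-m).T))[1][:,1];v*=np.sign(v[0]);print(n,m.round(1),np.degrees(np.arctan2(v[1],v[0])),cv2.minAreaRect(w))
print(go([543,-299,127],np.radians(88.3)))
```

```text
[[ 438.2 -465.7]
 [ 445.8 -251.1]
 [ 651.3 -477.6]]
214.77003305928548 yaw -2.0286414752483903 213.43303688800722 -3.18939283589574
border z8 [[ 446.2 -344.2    8. ]
 [ 652.4 -351.3    8. ]]
red [ 577.6 -274.2] 88.15082417985771 ((607.492919921875, -277.30194091796875), (702.7050170898438, 468.41796875), 87.85941314697266)
yel [ 577.6 -274.2] 88.15082417985771 ((607.492919921875, -277.30194091796875), (702.7050170898438, 468.41796875), 87.85941314697266)
([-12.2, -28.6, 74.9], [-0.001, 0.001, -0.009])
```

```bash
python3 -m creep '[{"translation":[-8,-18,0],"angular":[0,0,0],"jaw":0},{"translation":[-15,-30.5,0],"angular":[0,0,0],"jaw":0},{"translation":[-15,-30.5,25],"angular":[0,0,0],"jaw":0},{"translation":[-15,-30.5,50],"angular":[0,0,0],"jaw":0},{"translation":[-15,-30.5,65],"angular":[0,0,0],"jaw":0},{"translation":[-15,-30.5,71],"angular":[0,0,0],"jaw":0},{"translation":[-15,-30.5,72],"angular":[0,0,0],"jaw":0},{"translation":[-15,-30.5,73],"angular":[0,0,0],"jaw":0}]'
```

```text
t: 5.25
ee_pos: [545.8, -297.0, 129.5]
orientation: [0.058, 3.14, -0.001]
ft_force: [-0.4, 0.2, -4.9]
width: 25.5
grasp_force: 30.0
```

```bash
python3 -m creep '[{"translation":[0,-4,0],"angular":[0,0,0],"jaw":0},{"translation":[0,-4,1],"angular":[0,0,0],"jaw":0},{"translation":[0,-4,2],"angular":[0,0,0],"jaw":0},{"translation":[0,-4,2.6],"angular":[0,0,0],"jaw":0},{"translation":[0,-4,3.2],"angular":[0,0,0],"jaw":0},{"translation":[0,-4,3.8],"angular":[0,0,0],"jaw":0},{"translation":[0,-4,4],"angular":[0,0,0],"jaw":0},{"translation":[0,-4,4],"angular":[0,0,0],"jaw":0}]'
```

```text
t: 6.25
ee_pos: [545.6, -301.0, 125.3]
orientation: [0.058, 3.14, -0.001]
ft_force: [0.3, -0.2, 0.5]
width: 25.8
grasp_force: 30.0
```

```bash
python3 -m creep '[{"translation":[0,0,0],"angular":[0,0,0],"jaw":1},{"translation":[0,0,0],"angular":[0,0,0],"jaw":1},{"translation":[0,0,0],"angular":[0,0,0],"jaw":1},{"translation":[0,0,0],"angular":[0,0,0],"jaw":1},{"translation":[0,0,0],"angular":[0,0,0],"jaw":1},{"translation":[0,0,-20],"angular":[0,0,0],"jaw":1},{"translation":[0,0,-70],"angular":[0,0,0],"jaw":1},{"translation":[0,0,-120],"angular":[0,0,0],"jaw":1}]'
python3 -c "
from h import *
print(go([510,410,220],np.radians(82)))"
```

```text
t: 7.25
ee_pos: [545.1, -300.7, 247.2]
orientation: [0.058, 3.141, -0.0]
ft_force: [0.2, -0.7, 0.0]
width: 87.7
grasp_force: 0.0
([61.2, 708.9, 27.0], [-0.0, 0.0, 0.103])
```

```bash
python3 -m creep '[{"translation":[5,50,0],"angular":[0,0,0],"jaw":1},{"translation":[10,110,5],"angular":[0,0,0.02],"jaw":1},{"translation":[15,170,10],"angular":[0,0,0.04],"jaw":1},{"translation":[20,230,15],"angular":[0,0,0.06],"jaw":1},{"translation":[25,290,20],"angular":[0,0,0.08],"jaw":1},{"translation":[30,350,27],"angular":[0,0,0.1],"jaw":1},{"translation":[36,410,27],"angular":[0,0,0.1],"jaw":1},{"translation":[41,470,27],"angular":[0,0,0.1],"jaw":1}]'
python3 -c "
from h import *
print(go([500,410,200],np.radians(82)))"
```

```text
t: 8.25
ee_pos: [521.5, 172.5, 219.3]
orientation: [0.215, 3.132, 0.001]
ft_force: [0.6, 0.4, 0.2]
width: 88.0
grasp_force: 0.0
([53.7, 232.3, 19.4], [0.001, 0.002, 0.003])
```

```bash
python3 -m creep '[{"translation":[12,60,5],"angular":[0,0,0],"jaw":1},{"translation":[25,120,10],"angular":[0,0,0],"jaw":1},{"translation":[40,175,15],"angular":[0,0,0],"jaw":1},{"translation":[50,215,19],"angular":[0,0,0],"jaw":1},{"translation":[54,230,19],"angular":[0,0,0],"jaw":1},{"translation":[54,230,19],"angular":[0,0,0],"jaw":1},{"translation":[54,230,19],"angular":[0,0,0],"jaw":1},{"translation":[54,230,19],"angular":[0,0,0],"jaw":1}]'
python3 - <<'E'
from h import *
o=ctrl.get_obs();print(o["ee_pos"],o["orientation"],o["qpos"])
I=ctrl.camera_info("wrist");np.save("w3.npy",I,allow_pickle=True)
im=ctrl.get_image("wrist");cv2.imwrite("pics/w3.png",im[:,:,::-1])
E
```

```text
t: 9.25
ee_pos: [499.8, 404.3, 199.0]
orientation: [0.217, 3.134, -0.0]
ft_force: [-0.8, -0.4, 0.5]
width: 87.9
grasp_force: 0.0
[499.79856591 404.32215012 199.0350901 ] [ 2.17272498e-01  3.13393907e+00 -1.57614559e-04] [ 6.61752862e-01  4.74941557e-01  1.60622292e+00 -1.85834039e-04
  1.06039766e+00 -7.70516429e-01]
```

View pics/w3.png

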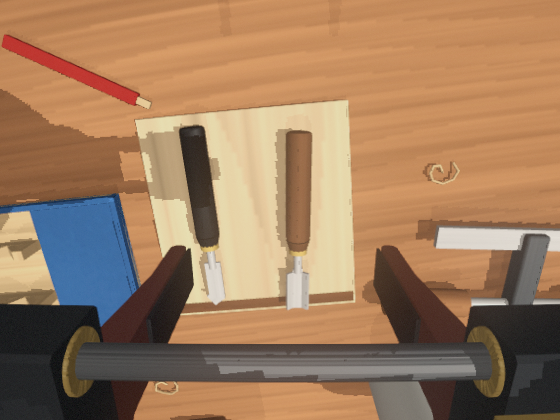

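The brown gouge handle runs from (300,132) at the butt to (298,250) at the ferrule, with its broad blade at (297,290). The black skew is on the left at (198,185).

Run:
```python
from h import *
I=np.load("w3.npy",allow_pickle=True).item()
w=ray([[300,133],[298,249],[297,280]],I,18);print(w.round(1));d=w[1]-w[0];a=np.degrees(np.arctan2(d[1],d[0]));print(np.linalg.norm(d),a)
m=(w[0]+w[1])/2;print(m,go([m[0],m[1],60],np.radians(90+a)),go([m[0],m[1],8.5],np.radians(90+a)))
```

```text
[[460.7 424.6  18. ]
 [574.7 408.2  18. ]
 [609.3 402.8  18. ]]
115.16756874256762 -8.17807040712298
[517.71345764 416.38827322  18.        ] ([-16.1, 14.3, 139.0], [-0.0, 0.0, 0.004]) ([-16.1, 14.3, 190.5], [-0.0, 0.0, 0.004])
```

```bash
python3 -m creep '[{"translation":[-12,14,40],"angular":[0,0,0],"jaw":1},{"translation":[-12,14,100],"angular":[0,0,0],"jaw":1},{"translation":[-12,14,150],"angular":[0,0,0],"jaw":1},{"translation":[-12,14,175],"angular":[0,0,0],"jaw":1},{"translation":[-12,14,186],"angular":[0,0,0],"jaw":1},{"translation":[-12,14,190],"angular":[0,0,0],"jaw":0},{"translation":[-12,14,190],"angular":[0,0,0],"jaw":0},{"translation":[-12,14,190],"angular":[0,0,0],"jaw":0}]'
```

```text
t: 10.3
ee_pos: [513.8, 418.4, 10.0]
orientation: [0.215, 3.133, 0.002]
ft_force: [-0.2, -0.1, -0.6]
width: 61.5
grasp_force: 0.0
```

```bash
python3 -m creep '[{"translation":[0,0,0],"angular":[0,0,0],"jaw":0},{"translation":[0,0,0],"angular":[0,0,0],"jaw":0},{"translation":[0,0,0],"angular":[0,0,0],"jaw":0},{"translation":[0,0,0],"angular":[0,0,0],"jaw":0},{"translation":[0,0,0],"angular":[0,0,0],"jaw":0},{"translation":[0,0,0],"angular":[0,0,0],"jaw":0},{"translation":[0,0,-10],"angular":[0,0,0],"jaw":0},{"translation":[0,0,-30],"angular":[0,0,0],"jaw":0}]'
```

```text
t: 11.3
ee_pos: [512.6, 417.5, 38.9]
orientation: [-0.215, -3.133, 0.002]
ft_force: [0.2, 0.5, -0.2]
width: 23.0
grasp_force: 30.0
```

```bash
python3 -m creep '[{"translation":[0,0,-40],"angular":[0,0,0],"jaw":0},{"translation":[0,-20,-95],"angular":[0,0,0],"jaw":0},{"translation":[-5,-60,-130],"angular":[0,0,0],"jaw":0},{"translation":[-12,-110,-150],"angular":[0,0,-0.03],"jaw":0},{"translation":[-20,-160,-160],"angular":[0,0,-0.06],"jaw":0},{"translation":[-28,-215,-170],"angular":[0,0,-0.08],"jaw":0},{"translation":[-36,-270,-175],"angular":[0,0,-0.1],"jaw":0},{"translation":[-44,-325,-175],"angular":[0,0,-0.1],"jaw":0}]'
python3 -c "
from h import *
print(go([510,-430,213],np.radians(88)))"
```

```text
t: 12.3
ee_pos: [512.8, 88.3, 215.9]
orientation: [0.057, 3.138, 0.001]
ft_force: [1.4, 0.0, -0.7]
width: 23.5
grasp_force: 30.0
([-16.1, -518.1, 2.6], [0.001, 0.003, -0.001])
```

```bash
python3 -m creep '[{"translation":[-2,-60,0],"angular":[0,0,0],"jaw":0},{"translation":[-4,-120,0],"angular":[0,0,0],"jaw":0},{"translation":[-6,-180,0],"angular":[0,0,0],"jaw":0},{"translation":[-8,-240,0],"angular":[0,0,0],"jaw":0},{"translation":[-10,-300,0],"angular":[0,0,0],"jaw":0},{"translation":[-12,-360,0],"angular":[0,0,0],"jaw":0},{"translation":[-14,-420,0],"angular":[0,0,0],"jaw":0},{"translation":[-15,-470,0],"angular":[0,0,0],"jaw":0}]'
python3 -c "
from h import *
print(ctrl.get_obs()['qpos'],go([510,-435,150],np.radians(88)))"
```

```text
t: 13.3
ee_pos: [509.9, -382.8, 215.4]
orientation: [0.059, 3.139, -0.002]
ft_force: [-0.1, 0.8, -1.5]
width: 23.6
grasp_force: 30.0
[-6.62645363e-01  4.48322461e-01  1.60785691e+00  2.12148808e-05
  1.08336052e+00 -2.19572457e+00] ([-2.0, -52.1, 65.5], [-0.001, 0.002, -0.003])
```

```bash
python3 -m creep '[{"translation":[-1,-30,0],"angular":[0,0,0],"jaw":0},{"translation":[-2,-48,10],"angular":[0,0,0],"jaw":0},{"translation":[-2,-52,30],"angular":[0,0,0],"jaw":0},{"translation":[-2,-52,50],"angular":[0,0,0],"jaw":0},{"translation":[-2,-52,65],"angular":[0,0,0],"jaw":0},{"translation":[-2,-52,65],"angular":[0,0,0],"jaw":0},{"translation":[-2,-52,65],"angular":[0,0,0],"jaw":0},{"translation":[-2,-52,65],"angular":[0,0,0],"jaw":0}]'
python3 - <<'E'
from h import *
o=ctrl.get_obs();print(o["ee_pos"],o["orientation"],o["qpos"])
I=ctrl.camera_info("wrist");np.save("w4.npy",I,allow_pickle=True)
im=ctrl.get_image("wrist");cv2.imwrite("pics/w4.png",im[:,:,::-1])
E
```

```text
t: 14.3
ee_pos: [510.7, -432.5, 149.6]
orientation: [0.057, 3.14, -0.001]
ft_force: [-0.1, -1.0, -0.8]
width: 23.3
grasp_force: 30.0
[ 510.68923087 -432.52687154  149.55478239] [ 5.73894346e-02  3.13994067e+00 -1.45875210e-03] [-7.20510182e-01  5.68286606e-01  1.57491675e+00  2.25086974e-05
  9.96928700e-01 -2.25476831e+00]
```

View pics/w4.png

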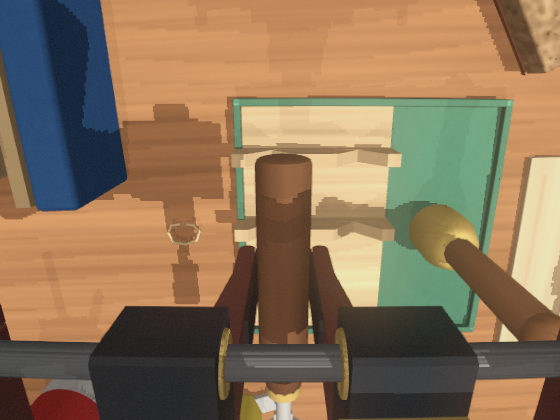

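The mallet is standing in the bay and the gouge is held level over the left notches. Tray near corners are at (233,101) and (511,101), the far right one at (472,331).

Run:
```python
from h import *
I=np.load("w4.npy",allow_pickle=True).item()
w=ray([[233,101],[511,101],[472,331]],I,14)[:,:2];print(w.round(1))
for a,b in((0,1),(1,2)):print(np.linalg.norm(w[a]-w[b]))
e=w[1]-w[0];print("yaw",np.degrees(np.arctan2(-e[0],e[1])),np.degrees(np.arctan2(*(w[2]-w[1])[::-1])))
print("rail near left/right end top z37",ray([[232,150],[400,152]],I,37),"far",ray([[236,222],[394,224]],I,37))
P=lambda x,y,z,o=(546,-362),a=np.radians(-2):[o[0]+x*np.cos(a)-y*np.sin(a),o[1]+x*np.sin(a)+y*np.cos(a),z]
print(proj([P(-107,110,14),P(-107,-110,14),P(107,110,14),P(-68,-110,37),P(-68,17,37),P(-8,17,37),P(0,62,56),P(-63,-12,18),P(-63,-31,37),P(-63,7,37)],I).round(0).tolist())
# handle in hand, axis z
z=149.6+9;print("butt",ray([[284,160]],I,z),"right of ferrule",ray([[284,388]],I,z))
```

```text
[[ 437.8 -469.4]
 [ 444.4 -252.1]
 [ 656.5 -258.2]]
217.33687517497543
212.12519375611384
yaw -1.7537374814644828 -1.6239588887627012
rail near left/right end top z37 [[ 472.01407111 -469.68902602   37.        ]
 [ 477.9204359  -345.23980213   37.        ]] far [[ 528.73732258 -470.95542055   37.        ]
 [ 534.97582924 -346.76973497   37.        ]]
[[516.0, 99.0], [234.0, 98.0], [474.0, 331.0], [232.0, 153.0], [403.0, 153.0], [396.0, 228.0], [462.0, 247.0], [359.0, 155.0], [339.0, 159.0], [390.0, 159.0]]
butt [[ 457.31358667 -430.732761    158.6       ]] right of ferrule [[ 576.43136197 -435.04560873  158.6       ]]
```

```bash
python3 -m creep '[{"translation":[0,-9.3,10],"angular":[0,0,0],"jaw":0},{"translation":[0,-9.3,45],"angular":[0,0,0],"jaw":0},{"translation":[0,-9.3,80],"angular":[0,0,0],"jaw":0},{"translation":[0,-9.3,100],"angular":[0,0,0],"jaw":0},{"translation":[0,-9.3,112],"angular":[0,0,0],"jaw":0},{"translation":[0,-9.3,117],"angular":[0,0,0],"jaw":0},{"translation":[0,-9.3,119],"angular":[0,0,0],"jaw":0},{"translation":[0,-9.3,120],"angular":[0,0,0],"jaw":0}]'
```

```text
t: 15.35
ee_pos: [510.3, -442.0, 29.5]
orientation: [0.058, 3.14, -0.001]
ft_force: [-0.3, 0.2, -0.6]
width: 23.4
grasp_force: 30.0
```

```bash
python3 -m creep '[{"translation":[0,0,0.7],"angular":[0,0,0],"jaw":0},{"translation":[0,0,1.4],"angular":[0,0,0],"jaw":0},{"translation":[0,0,2.1],"angular":[0,0,0],"jaw":0},{"translation":[0,0,2.6],"angular":[0,0,0],"jaw":0},{"translation":[0,0,3],"angular":[0,0,0],"jaw":0},{"translation":[0,0,3.3],"angular":[0,0,0],"jaw":0},{"translation":[0,0,3.3],"angular":[0,0,0],"jaw":0},{"translation":[0,0,3.3],"angular":[0,0,0],"jaw":0}]'
```

```text
t: 16.35
ee_pos: [509.9, -441.8, 25.7]
orientation: [0.058, 3.141, -0.001]
ft_force: [-1.1, 0.9, 3.5]
width: 23.1
grasp_force: 30.0
```

```bash
python3 -m creep '[{"translation":[0,0,0],"angular":[0,0,0],"jaw":0.5},{"translation":[0,0,0],"angular":[0,0,0],"jaw":0.5},{"translation":[0,0,0],"angular":[0,0,0],"jaw":0.5},{"translation":[0,0,0],"angular":[0,0,0],"jaw":0.5},{"translation":[0,0,-15],"angular":[0,0,0],"jaw":0.5},{"translation":[0,0,-60],"angular":[0,0,0],"jaw":0.5},{"translation":[0,0,-120],"angular":[0,0,0],"jaw":1},{"translation":[0,0,-175],"angular":[0,0,0],"jaw":1}]'
python3 -c "
from h import *
print(go([545,-160,200],np.radians(85.5)))"
```

```text
t: 17.35
ee_pos: [509.9, -441.7, 203.5]
orientation: [0.058, 3.14, -0.001]
ft_force: [0.5, -0.9, 0.3]
width: 60.6
grasp_force: 0.0
([-24.7, 282.8, 3.3], [-0.001, 0.001, 0.042])
```

```bash
python3 -m creep '[{"translation":[-4,50,0],"angular":[0,0,0],"jaw":1},{"translation":[-8,110,0],"angular":[0,0,0.02],"jaw":1},{"translation":[-14,170,0],"angular":[0,0,0.04],"jaw":1},{"translation":[-20,225,2],"angular":[0,0,0.04],"jaw":1},{"translation":[-23,265,3],"angular":[0,0,0.04],"jaw":1},{"translation":[-25,282,3],"angular":[0,0,0.04],"jaw":1},{"translation":[-25,282,3],"angular":[0,0,0.04],"jaw":1},{"translation":[-25,282,3],"angular":[0,0,0.04],"jaw":1}]'
python3 - <<'E'
from h import *
o=ctrl.get_obs();print(o["ee_pos"],o["orientation"])
I=ctrl.camera_info("wrist");np.save("w5.npy",I,allow_pickle=True)
im=ctrl.get_image("wrist")[:,:,::-1];cv2.imwrite("pics/w5.png",im)
t=ctrl.get_image("top")[:,:,::-1];cv2.imwrite("pics/t5.png",t)
a=cv2.resize(t[100:220,370:500],(390,360),interpolation=3);b=cv2.resize(im,(480,360));cv2.imwrite("pics/m5.png",np.hstack([a[:,:310],b]))
E
```

```text
t: 18.35
ee_pos: [545.3, -161.9, 197.7]
orientation: [0.122, 3.139, -0.001]
ft_force: [-0.7, -0.3, -0.3]
width: 87.5
grasp_force: 0.0
[ 545.31120331 -161.89307535  197.70809169] [ 1.21781477e-01  3.13868807e+00 -7.83334366e-04]
```

View pics/m5.png

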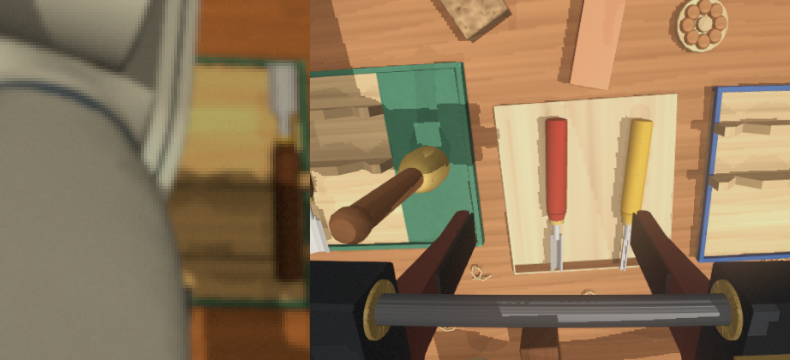

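Left: the gouge lies in the outer cradle with its blade away. Right, in full-size pixels: red handle butt at (289,139) and front at (287,255), yellow from (387,142) to (372,246).

Run:
```python
from h import *
I=np.load("w5.npy",allow_pickle=True).item();im=cv2.imread("pics/w5.png");h=cv2.cvtColor(im,cv2.COLOR_BGR2HSV)
print(h[190,288],h[190,380])
for n,s in(("red",[[289,139],[287,255]]),("yel",[[387,142],[372,246]])):
    w=ray(s,I,18)[:,:2];d=w[1]-w[0];print(n,w.round(1).tolist(),np.linalg.norm(d),np.degrees(np.arctan2(d[1],d[0])))
for n,lo,hi,bx in(("red",(0,150,60),(8,255,255),(265,125,310,270)),("yel",(18,170,90),(32,255,255),(355,130,400,262))):
    p=blob(h,lo,hi,bx);w=ray(p,I,20)[:,:2].astype(np.float32);m=w.mean(0);v=np.linalg.eigh(np.cov((w-m).T))[1][:,1];v*=np.sign(v[0]);a=np.degrees(np.arctan2(v[1],v[0]));print(n,len(p),m,a,w.min(0),w.max(0),go([m[0],m[1],8.5],np.radians(90+a)))
```

```text
[  5 170 196] [ 21 160 219]
red [[509.6, -154.5], [625.0, -165.0]] 115.89849423607475 -5.18639295277927
yel [[519.1, -65.2], [621.9, -79.7]] 103.80244077545176 -8.009212753306075
red 2737 [ 562.97437 -160.19507] -4.3067530625723585 [ 507.80563 -174.71365] [ 626.4347  -145.61977] ([-17.6, 3.3, 189.0], [-0.0, 0.0, -0.003])
yel 235200 [ 589.2677  -169.86862] 85.98111736953511 [ 371.2124 -536.2726] [874.3197  152.88524] ([-44.6, -4.3, 189.0], [-0.0, 0.0, 1.563])
```

```bash
python3 -m creep '[{"translation":[-16,3,40],"angular":[0,0,0],"jaw":1},{"translation":[-16,3,100],"angular":[0,0,0],"jaw":1},{"translation":[-16,3,150],"angular":[0,0,0],"jaw":1},{"translation":[-16,3,175],"angular":[0,0,0],"jaw":1},{"translation":[-16,3,186],"angular":[0,0,0],"jaw":1},{"translation":[-16,3,189],"angular":[0,0,0],"jaw":0},{"translation":[-16,3,189],"angular":[0,0,0],"jaw":0},{"translation":[-16,3,189],"angular":[0,0,0],"jaw":0}]'
```

```text
t: 19.45
ee_pos: [562.2, -159.3, 9.6]
orientation: [0.121, 3.137, -0.001]
ft_force: [0.4, -0.9, 0.7]
width: 61.3
grasp_force: 0.0
```

```bash
python3 -m creep '[{"translation":[0,0,0],"angular":[0,0,0],"jaw":0},{"translation":[0,0,0],"angular":[0,0,0],"jaw":0},{"translation":[0,0,0],"angular":[0,0,0],"jaw":0},{"translation":[0,0,0],"angular":[0,0,0],"jaw":0},{"translation":[0,0,0],"angular":[0,0,0],"jaw":0},{"translation":[0,0,-10],"angular":[0,0,0],"jaw":0},{"translation":[0,0,-50],"angular":[0,0,0],"jaw":0},{"translation":[0,0,-100],"angular":[0,0,0],"jaw":0}]'
python3 -c "
from h import *
print(go([566,106,115],np.radians(88)), go([564,41,115],np.radians(88)))"
```

```text
t: 20.45
ee_pos: [560.4, -158.7, 108.9]
orientation: [-0.12, -3.137, -0.001]
ft_force: [0.7, 0.3, -1.2]
width: 23.0
grasp_force: 30.0
([14.8, 264.3, -5.9], [0.001, -0.002, -0.042]) ([11.8, 199.4, -6.0], [0.001, -0.002, -0.042])
```

```bash
python3 -m creep '[{"translation":[3,45,-15],"angular":[0,0,0],"jaw":0},{"translation":[6,100,-35],"angular":[0,0,-0.02],"jaw":0},{"translation":[9,155,-40],"angular":[0,0,-0.04],"jaw":0},{"translation":[13,210,-40],"angular":[0,0,-0.04],"jaw":0},{"translation":[17,250,-40],"angular":[0,0,-0.04],"jaw":0},{"translation":[18,265,-40],"angular":[0,0,-0.04],"jaw":0},{"translation":[18,265,-40],"angular":[0,0,-0.04],"jaw":0},{"translation":[18,265,-40],"angular":[0,0,-0.04],"jaw":0}]'
python3 - <<'E'
from h import *
o=ctrl.get_obs();print(o["ee_pos"],o["orientation"])
I=ctrl.camera_info("wrist");np.save("w6.npy",I,allow_pickle=True)
im=ctrl.get_image("wrist")[:,:,::-1];cv2.imwrite("pics/w6.png",im)
E
```

```text
t: 21.45
ee_pos: [563.7, 105.4, 148.4]
orientation: [-0.059, -3.141, 0.001]
ft_force: [-0.2, -0.6, -1.3]
width: 23.3
grasp_force: 30.0
[563.71587346 105.44924089 148.36715285] [-5.91877372e-02 -3.14076104e+00  5.66021240e-04]
```

View pics/w6.png

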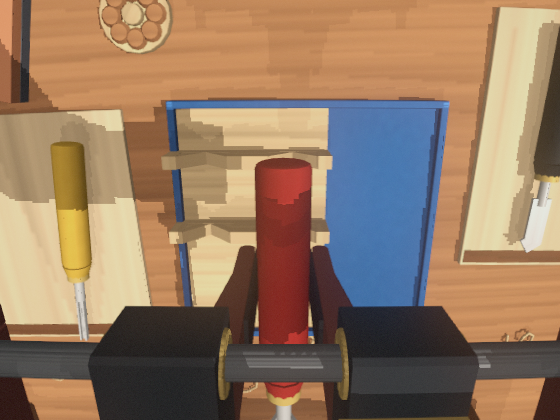

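The red tool is held level, butt at (284,163). Blue near corners are at (167,103) and (447,103), the near rail's front top edge runs (163,153)–(332,152) and the far one (169,222)–(329,222).

Run:
```python
from h import *
I=np.load("w6.npy",allow_pickle=True).item()
w=ray([[167,102],[447,102],[424,334]],I,14)[:,:2];print(w.round(1));e=w[1]-w[0];a=np.arctan2(-e[0],e[1]);print(np.linalg.norm(e),np.degrees(a))
r=lambda x,y,a:np.array([x*np.cos(a)-y*np.sin(a),x*np.sin(a)+y*np.cos(a)])
a=np.radians(-1.8)
R4=ray([[163,153],[332,152],[169,222],[329,222]],I,37)[:,:2]
for p,q in zip(list(R4)+list(w),[(-68,-110),(-68,17),(-8,-110),(-8,17),(-107,-110),(-107,110),(107,110)]):print((p-r(*q,a)).round(1))
print("butt",ray([[284,163]],I,157.5))
```

```text
[[489.   17.7]
 [496.9 234.4]
 [709.4 232.9]]
216.81662679678888 -2.085456034062523
[596.2 125. ]
[596.4 123. ]
[590.6 124.3]
[591.3 122.6]
[599.4 124.3]
[600.4 121.1]
[599.  126.3]
butt [[511.62262594 107.2428271  157.5       ]]
```

```bash
python3 -m creep '[{"translation":[2.7,7,10],"angular":[0,0,0],"jaw":0},{"translation":[2.7,7,45],"angular":[0,0,0],"jaw":0},{"translation":[2.7,7,80],"angular":[0,0,0],"jaw":0},{"translation":[2.7,7,100],"angular":[0,0,0],"jaw":0},{"translation":[2.7,7,111],"angular":[0,0,0],"jaw":0},{"translation":[2.7,7,116],"angular":[0,0,0],"jaw":0},{"translation":[2.7,7,118],"angular":[0,0,0],"jaw":0},{"translation":[2.7,7,119],"angular":[0,0,0],"jaw":0}]'
```

```text
t: 22.5
ee_pos: [561.8, 113.8, 30.0]
orientation: [0.058, 3.14, 0.0]
ft_force: [-0.1, 0.2, -0.8]
width: 22.9
grasp_force: 30.0
```

```bash
python3 -m creep '[{"translation":[0,0,0.7],"angular":[0,0,0],"jaw":0},{"translation":[0,0,1.4],"angular":[0,0,0],"jaw":0},{"translation":[0,0,2.1],"angular":[0,0,0],"jaw":0},{"translation":[0,0,2.6],"angular":[0,0,0],"jaw":0},{"translation":[0,0,3],"angular":[0,0,0],"jaw":0},{"translation":[0,0,3.2],"angular":[0,0,0],"jaw":0},{"translation":[0,0,3.2],"angular":[0,0,0],"jaw":0},{"translation":[0,0,3.2],"angular":[0,0,0],"jaw":0}]'
```

```text
t: 23.5
ee_pos: [561.4, 113.6, 26.4]
orientation: [0.058, 3.141, -0.0]
ft_force: [-1.6, -1.8, 4.7]
width: 23.5
grasp_force: 30.0
```

```bash
python3 -m creep '[{"translation":[0,-0.5,0],"angular":[0,0,0],"jaw":0.5},{"translation":[0,-0.5,0],"angular":[0,0,0],"jaw":0.5},{"translation":[0,-0.5,0],"angular":[0,0,0],"jaw":0.5},{"translation":[0,-0.5,0],"angular":[0,0,0],"jaw":0.5},{"translation":[0,-0.5,-15],"angular":[0,0,0],"jaw":0.5},{"translation":[0,-0.5,-60],"angular":[0,0,0],"jaw":0.5},{"translation":[0,-0.5,-120],"angular":[0,0,0],"jaw":1},{"translation":[0,-0.5,-170],"angular":[0,0,0],"jaw":1}]'
python3 -c "
from h import *
print(go([550,-70,195],np.radians(82)))"
```

```text
t: 24.5
ee_pos: [561.6, 113.3, 199.4]
orientation: [0.058, 3.139, 0.001]
ft_force: [1.2, 0.8, -0.3]
width: 60.5
grasp_force: 0.0
([4.8, -183.6, 4.4], [0.001, 0.002, 0.103])
```

```bash
python3 -m creep '[{"translation":[2,-40,0],"angular":[0,0,0.03],"jaw":1},{"translation":[4,-100,0],"angular":[0,0,0.06],"jaw":1},{"translation":[5,-150,3],"angular":[0,0,0.1],"jaw":1},{"translation":[5,-175,4],"angular":[0,0,0.1],"jaw":1},{"translation":[5,-184,4],"angular":[0,0,0.1],"jaw":1},{"translation":[5,-184,4],"angular":[0,0,0.1],"jaw":1},{"translation":[5,-184,4],"angular":[0,0,0.1],"jaw":1},{"translation":[5,-184,4],"angular":[0,0,0.1],"jaw":1}]'
python3 - <<'E'
from h import *
o=ctrl.get_obs();print(o["ee_pos"],o["orientation"])
I=ctrl.camera_info("wrist");np.save("w7.npy",I,allow_pickle=True)
im=ctrl.get_image("wrist")[:,:,::-1];cv2.imwrite("pics/w7.png",im)
E
```

```text
t: 25.5
ee_pos: [549.6, -69.5, 192.2]
orientation: [-0.213, -3.134, -0.0]
ft_force: [-0.3, -0.1, -0.3]
width: 88.0
grasp_force: 0.0
[549.60693448 -69.48248587 192.23225651] [-2.12540886e-01 -3.13435488e+00 -1.57149524e-04]
```

View pics/w7.png

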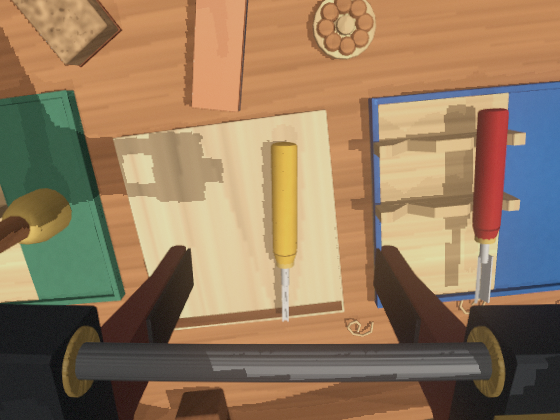

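The red tool lies in the inner blue cradle. The yellow veiner's butt is at (285,144) and the handle ends near (285,252).

Run:
```python
from h import *
I=np.load("w7.npy",allow_pickle=True).item()
w=ray([[284.5,144],[285,252],[285.5,315]],I,18);d=w[2]-w[0];a=np.arctan2(d[1],d[0]);m=w[0]+53*d/np.linalg.norm(d)
print(w.round(1),np.linalg.norm(d),np.degrees(a),m,go([m[0],m[1],8.5],np.pi/2+a))
```

```text
[[517.5 -64.5  18. ]
 [622.9 -78.3  18. ]
 [694.6 -87.5  18. ]] 178.6194924329742 -7.381029921772853 [570.03218021 -71.31688915  18.        ] ([-20.5, 1.0, 183.7], [0.0, -0.0, -0.007])
```

```bash
python3 -m creep '[{"translation":[-21,1,40],"angular":[0,0,0],"jaw":1},{"translation":[-21,1,100],"angular":[0,0,0],"jaw":1},{"translation":[-21,1,145],"angular":[0,0,0],"jaw":1},{"translation":[-21,1,170],"angular":[0,0,0],"jaw":1},{"translation":[-21,1,180],"angular":[0,0,0],"jaw":1},{"translation":[-21,1,183.5],"angular":[0,0,0],"jaw":0},{"translation":[-21,1,183.5],"angular":[0,0,0],"jaw":0},{"translation":[-21,1,183.5],"angular":[0,0,0],"jaw":0}]'
```

```text
t: 26.55
ee_pos: [571.2, -72.4, 9.8]
orientation: [0.215, 3.132, -0.0]
ft_force: [0.9, 0.2, -0.5]
width: 61.5
grasp_force: 0.0
```

```bash
python3 -m creep '[{"translation":[0,0,0],"angular":[0,0,0],"jaw":0},{"translation":[0,0,0],"angular":[0,0,0],"jaw":0},{"translation":[0,0,0],"angular":[0,0,0],"jaw":0},{"translation":[0,0,0],"angular":[0,0,0],"jaw":0},{"translation":[0,0,0],"angular":[0,0,0],"jaw":0},{"translation":[0,0,-10],"angular":[0,0,0],"jaw":0},{"translation":[0,0,-50],"angular":[0,0,0],"jaw":0},{"translation":[0,0,-100],"angular":[0,0,0],"jaw":0}]'
python3 -c "
from h import *
print(go([560,44.5,110],np.radians(88)))"
```

```text
t: 27.55
ee_pos: [569.5, -72.2, 109.2]
orientation: [-0.215, -3.132, -0.0]
ft_force: [0.6, 0.4, -0.5]
width: 23.6
grasp_force: 30.0
([25.3, 114.3, -0.7], [0.0, -0.003, -0.102])
```

```bash
python3 -m creep '[{"translation":[5,20,0],"angular":[0,0,-0.03],"jaw":0},{"translation":[15,60,0],"angular":[0,0,-0.06],"jaw":0},{"translation":[22,100,0],"angular":[0,0,-0.1],"jaw":0},{"translation":[25.5,114.5,0],"angular":[0,0,-0.1],"jaw":0},{"translation":[25.5,114.5,0],"angular":[0,0,-0.1],"jaw":0},{"translation":[25.5,114.5,20],"angular":[0,0,-0.1],"jaw":0},{"translation":[25.5,114.5,40],"angular":[0,0,-0.1],"jaw":0},{"translation":[25.5,114.5,40],"angular":[0,0,-0.1],"jaw":0}]'
python3 -c "
from h import *
print(go([559.5,45,29],np.radians(88.1)))"
```

```text
t: 28.55
ee_pos: [559.5, 43.4, 67.2]
orientation: [-0.06, -3.138, 0.001]
ft_force: [0.2, -0.6, -0.4]
width: 23.5
grasp_force: 30.0
([-0.0, 1.7, 38.2], [-0.001, -0.003, -0.005])
```

```bash
python3 -m creep '[{"translation":[0,1,10],"angular":[0,0,0],"jaw":0},{"translation":[0,1.3,22],"angular":[0,0,0],"jaw":0},{"translation":[0,1.3,31],"angular":[0,0,0],"jaw":0},{"translation":[0,1.3,36],"angular":[0,0,0],"jaw":0},{"translation":[0,1.3,38],"angular":[0,0,0],"jaw":0},{"translation":[0,1.3,39],"angular":[0,0,0],"jaw":0},{"translation":[0,1.3,39.7],"angular":[0,0,0],"jaw":0},{"translation":[0,1.3,39.7],"angular":[0,0,0],"jaw":0}]'
```

```text
t: 29.55
ee_pos: [561.0, 45.9, 29.2]
orientation: [0.058, 3.141, 0.0]
ft_force: [-0.4, -0.2, -0.9]
width: 22.9
grasp_force: 30.0
```

```bash
python3 -m creep '[{"translation":[1,-0.8,0.6],"angular":[0,0,0],"jaw":0},{"translation":[1,-0.8,1.2],"angular":[0,0,0],"jaw":0},{"translation":[1,-0.8,1.8],"angular":[0,0,0],"jaw":0},{"translation":[1,-0.8,2.3],"angular":[0,0,0],"jaw":0},{"translation":[1,-0.8,2.6],"angular":[0,0,0],"jaw":0},{"translation":[1,-0.8,2.8],"angular":[0,0,0],"jaw":0},{"translation":[1,-0.8,2.8],"angular":[0,0,0],"jaw":0},{"translation":[1,-0.8,2.8],"angular":[0,0,0],"jaw":0}]'
```

```text
t: 30.55
ee_pos: [559.9, 45.1, 26.2]
orientation: [0.058, 3.141, -0.0]
ft_force: [-0.4, -0.7, 0.5]
width: 23.7
grasp_force: 30.0
```

```bash
python3 -m creep '[{"translation":[0,0,0.4],"angular":[0,0,0],"jaw":0},{"translation":[0,0,0.4],"angular":[0,0,0.0],"jaw":0.5},{"translation":[0,0,0.4],"angular":[0,0,0],"jaw":0.5},{"translation":[0,0,0.4],"angular":[0,0,0],"jaw":0.5},{"translation":[0,0,0.4],"angular":[0,0,0],"jaw":0.5},{"translation":[0,0,-20],"angular":[0,0,0],"jaw":0.5},{"translation":[0,0,-80],"angular":[0,0,0],"jaw":0.5},{"translation":[0,0,-135],"angular":[0,0,0],"jaw":0.7}]'
python3 -c "
from h import *
print(go([410,-105,190],np.radians(75)))"
```

```text
t: 31.55
ee_pos: [559.5, 45.1, 162.5]
orientation: [-0.058, -3.14, 0.0]
ft_force: [1.6, -0.0, 0.4]
width: 50.7
grasp_force: 0.0
([143.9, -155.5, -27.4], [-0.0, -0.001, 0.225])
```

```bash
python3 -m creep '[{"translation":[25,-25,-10],"angular":[0,0,0.05],"jaw":0.7},{"translation":[65,-65,-27],"angular":[0,0,0.1],"jaw":0.7},{"translation":[105,-108,-27],"angular":[0,0,0.2],"jaw":0.7},{"translation":[135,-142,-27],"angular":[0,0,0.22],"jaw":0.7},{"translation":[144,-155,-27],"angular":[0,0,0.22],"jaw":0.7},{"translation":[144,-155,-27],"angular":[0,0,0.22],"jaw":0.7},{"translation":[144,-155,-27],"angular":[0,0,0.22],"jaw":0.7},{"translation":[144,-155,-27],"angular":[0,0,0.22],"jaw":0.7}]'
python3 - <<'E'
from h import *
o=ctrl.get_obs();print(o["ee_pos"],o["orientation"])
I=ctrl.camera_info("wrist");np.save("w8.npy",I,allow_pickle=True)
im=ctrl.get_image("wrist")[:,:,::-1];cv2.imwrite("pics/w8.png",im)
E
```

```text
t: 32.55
ee_pos: [411.1, -103.8, 188.1]
orientation: [0.4, 3.116, 0.0]
ft_force: [0.3, 1.2, -0.2]
width: 61.5
grasp_force: 0.0
[ 411.10667574 -103.8404028   188.09717909] [3.99975300e-01 3.11587215e+00 1.56067077e-04]
```

View pics/w8.png

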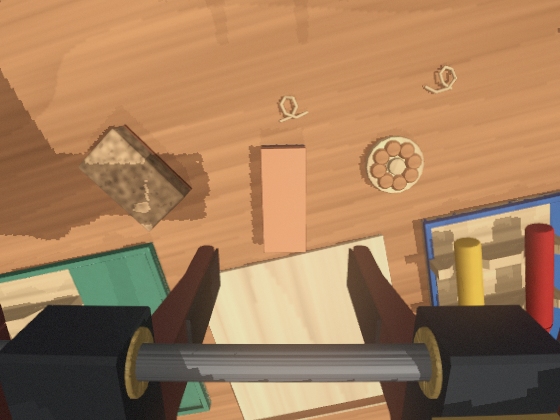

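The stone's top face has corners (262,147), (304,147), (305,252) and (264,252), square to the gripper. The yellow and red handles show side by side in the blue tray on the right.

Run:
```python
from h import *
I=np.load("w8.npy",allow_pickle=True).item()
w=ray([[262,147],[304,147],[305,252],[264,252]],I,22)[:,:2];d=w[2]+w[3]-w[0]-w[1];a=np.arctan2(d[1],d[0]);m=w.mean(0)
print(w.round(1),np.linalg.norm(d)/2,np.linalg.norm(w[1]-w[0]),np.degrees(a),m,go([m[0],m[1],4],np.pi/2+a))
```

```text
[[ 376.3 -114.6]
 [ 385.6  -78.8]
 [ 484.1 -101.8]
 [ 474.1 -140. ]] 101.1035503797903 36.97186761537027 -13.841237786285841 [ 430.02353634 -108.78508321] ([-19.7, 0.0, 184.1], [0.0, -0.0, -0.014])
```

```bash
python3 -m creep '[{"translation":[-19,0,40],"angular":[0,0,-0.014],"jaw":0.7},{"translation":[-19,0,100],"angular":[0,0,-0.014],"jaw":0.7},{"translation":[-19,0,150],"angular":[0,0,-0.014],"jaw":0.7},{"translation":[-19,0,173],"angular":[0,0,-0.014],"jaw":0.7},{"translation":[-19,0,181],"angular":[0,0,-0.014],"jaw":0.7},{"translation":[-19,0,183],"angular":[0,0,-0.014],"jaw":0.7},{"translation":[-19,0,183],"angular":[0,0,-0.014],"jaw":0.3},{"translation":[-19,0,183],"angular":[0,0,-0.014],"jaw":0}]'
```

```text
t: 33.6
ee_pos: [429.4, -109.5, 6.1]
orientation: [0.38, 3.117, -0.0]
ft_force: [-0.2, -0.4, -0.6]
width: 44.9
grasp_force: 0.0
```

```bash
python3 -m creep '[{"translation":[0,0,0],"angular":[0,0,0],"jaw":0},{"translation":[0,0,0],"angular":[0,0,0],"jaw":0},{"translation":[0,0,0],"angular":[0,0,0],"jaw":0},{"translation":[0,0,0],"angular":[0,0,0],"jaw":0},{"translation":[0,0,-10],"angular":[0,0,0],"jaw":0},{"translation":[0,0,-50],"angular":[0,0,0],"jaw":0},{"translation":[0,0,-110],"angular":[0,0,0],"jaw":0},{"translation":[0,0,-140],"angular":[0,0,0],"jaw":0}]'
python3 -c "
from h import *
print(go([597,185,144],np.radians(88.1)))"
```

```text
t: 34.6
ee_pos: [429.3, -109.6, 148.3]
orientation: [0.38, 3.115, -0.001]
ft_force: [0.8, 0.3, -0.7]
width: 39.6
grasp_force: 30.0
([-91.9, 326.2, 4.5], [-0.001, 0.003, -0.21])
```

```bash
python3 -m creep '[{"translation":[-12,40,0],"angular":[0,0,-0.04],"jaw":0},{"translation":[-28,95,0],"angular":[0,0,-0.1],"jaw":0},{"translation":[-44,150,0],"angular":[0,0,-0.16],"jaw":0},{"translation":[-60,205,0],"angular":[0,0,-0.21],"jaw":0},{"translation":[-76,262,0],"angular":[0,0,-0.21],"jaw":0},{"translation":[-88,310,2],"angular":[0,0,-0.21],"jaw":0},{"translation":[-92,326,4],"angular":[0,0,-0.21],"jaw":0},{"translation":[-92,326,4],"angular":[0,0,-0.21],"jaw":0}]'
python3 - <<'E'
from h import *
o=ctrl.get_obs();print(o["ee_pos"],o["orientation"])
I=ctrl.camera_info("wrist");np.save("w9.npy",I,allow_pickle=True)
im=ctrl.get_image("wrist")[:,:,::-1];cv2.imwrite("pics/w9.png",im)
E
```

```text
t: 35.6
ee_pos: [595.7, 185.2, 140.9]
orientation: [-0.049, -3.14, 0.001]
ft_force: [-0.9, -0.2, -2.5]
width: 39.5
grasp_force: 30.0
[595.70925894 185.22691212 140.89535345] [-4.94377444e-02 -3.14013787e+00  8.73579501e-04]
```

View pics/w9.png

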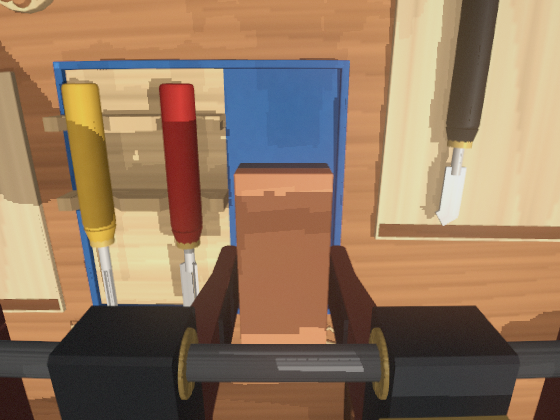

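The stone is held level over the bay. The bay's wood/blue border is at (228,140), the rim's inner foot at about (336,140), and both handles are cradled on the left.

Run:
```python
from h import *
I=np.load("w9.npy",allow_pickle=True).item()
print("border",ray([[227,140]],I,8),"rim out top",ray([[344,140],[348,66],[57,66]],I,14))
z=141.0+8;print("stone top near corners",ray([[236,168],[331,168]],I,158))
for n,s in(("yel",[[82,87],[100,222]]),("red",[[178,87],[186,225]])):print(n,ray(s,I,35).round(1).tolist())
print(go([596.5,185.5,20],np.radians(88.1)))
```

```text
border [[552.21531726 141.64235465   8.        ]] rim out top [[554.26476513 232.86798863  14.        ]
 [500.13189662 235.10310915  14.        ]
 [491.60753477  19.41231396  14.        ]]
stone top near corners [[543.42381298 167.68350641 158.        ]
 [544.61197442 205.37370141 158.        ]]
yel [[507.9, 46.9, 35.0], [608.1, 42.3, 35.0]]
red [[510.9, 114.6, 35.0], [612.5, 109.2, 35.0]]
([-1.4, 1.3, 120.9], [-0.001, -0.002, 0.001])
```

```bash
python3 -m creep '[{"translation":[-1,0,10],"angular":[0,0,0],"jaw":0},{"translation":[-1,0,45],"angular":[0,0,0],"jaw":0},{"translation":[-1,0,80],"angular":[0,0,0],"jaw":0},{"translation":[-1,0,103],"angular":[0,0,0],"jaw":0},{"translation":[-1,0,116],"angular":[0,0,0],"jaw":0},{"translation":[-1,0,121],"angular":[0,0,0],"jaw":0},{"translation":[-1,0,123],"angular":[0,0,0],"jaw":0},{"translation":[-1,0,124],"angular":[0,0,0],"jaw":0}]'
```

```text
t: 36.65
ee_pos: [597.8, 185.1, 17.9]
orientation: [0.052, 3.14, 0.001]
ft_force: [0.5, 0.8, -1.2]
width: 39.9
grasp_force: 30.0
```

```bash
python3 -m creep '[{"translation":[0,0,0],"angular":[0,0,0],"jaw":0},{"translation":[0,0,0.5],"angular":[0,0,0],"jaw":0},{"translation":[0,0,1],"angular":[0,0,0],"jaw":0},{"translation":[0,0,1.4],"angular":[0,0,0],"jaw":0},{"translation":[0,0,1.8],"angular":[0,0,0],"jaw":0},{"translation":[0,0,2.2],"angular":[0,0,0],"jaw":0},{"translation":[0,0,2.4],"angular":[0,0,0],"jaw":0},{"translation":[0,0,2.4],"angular":[0,0,0],"jaw":0}]'
```

```text
t: 37.65
ee_pos: [597.3, 185.0, 14.7]
orientation: [-0.051, -3.141, 0.0]
ft_force: [0.3, 0.5, -1.6]
width: 39.7
grasp_force: 30.0
```

```bash
python3 -m creep '[{"translation":[0,0,0.4],"angular":[0,0,0],"jaw":0},{"translation":[0,0,0.8],"angular":[0,0,0],"jaw":0},{"translation":[0,0,1.2],"angular":[0,0,0],"jaw":0},{"translation":[0,0,1.5],"angular":[0,0,0],"jaw":0},{"translation":[0,0,1.8],"angular":[0,0,0],"jaw":0},{"translation":[0,0,1.8],"angular":[0,0,0],"jaw":0},{"translation":[0,0,1.8],"angular":[0,0,0],"jaw":0},{"translation":[0,0,1.8],"angular":[0,0,0],"jaw":0}]'
```

```text
t: 38.65
ee_pos: [597.3, 185.0, 14.0]
orientation: [0.051, 3.141, -0.0]
ft_force: [-5.0, -1.2, 9.4]
width: 39.9
grasp_force: 30.0
```

```bash
python3 -m creep '[{"translation":[0,0,-0.7],"angular":[0,0,0],"jaw":0},{"translation":[0,0,-0.7],"angular":[0,0,0],"jaw":0.58},{"translation":[0,0,-0.7],"angular":[0,0,0],"jaw":0.58},{"translation":[0,0,-0.7],"angular":[0,0,0],"jaw":0.58},{"translation":[0,0,-0.7],"angular":[0,0,0],"jaw":0.58},{"translation":[0,0,-20],"angular":[0,0,0],"jaw":0.58},{"translation":[0,0,-80],"angular":[0,0,0],"jaw":0.58},{"translation":[20,0,-140],"angular":[0,0,0],"jaw":0.58}]'
```

```text
t: 39.65
ee_pos: [578.4, 185.7, 154.9]
orientation: [0.052, 3.14, 0.001]
ft_force: [1.1, -0.3, 0.4]
width: 50.7
grasp_force: 0.0
```

```bash
python3 -m creep '[{"translation":[50,0,-20],"angular":[0,0,0],"jaw":0.58},{"translation":[100,0,-40],"angular":[0,0,0],"jaw":0.58},{"translation":[150,0,-60],"angular":[0,0,0],"jaw":0.58},{"translation":[180,0,-60],"angular":[0,0,0],"jaw":0.58},{"translation":[180,0,-60],"angular":[0,0,0],"jaw":0.58},{"translation":[180,0,-60],"angular":[0,0,0],"jaw":0.58},{"translation":[180,0,-60],"angular":[0,0,0],"jaw":0.58},{"translation":[180,0,-60],"angular":[0,0,0],"jaw":0.58}]'
python3 - <<'E'
from h import *
w=ctrl.get_image("wrist")[:,:,::-1];t=ctrl.get_image("top")[:,:,::-1]
a=cv2.resize(t[85:265,90:490],None,fx=2,fy=2,interpolation=3);s=ctrl.get_image("side")[:,:,::-1]
b=np.hstack([cv2.resize(w,(320,240)),cv2.resize(s[130:340,180:500],(366,240),interpolation=3)])
cv2.imwrite("pics/f.png",np.vstack([a,cv2.copyMakeBorder(b,0,0,0,800-b.shape[1],0)]))
E
```

```text
t: 40.65
ee_pos: [398.3, 191.5, 212.1]
orientation: [-0.053, -3.141, 0.0]
ft_force: [-0.1, 0.1, 1.0]
width: 50.9
grasp_force: 0.0
```

View pics/f.png

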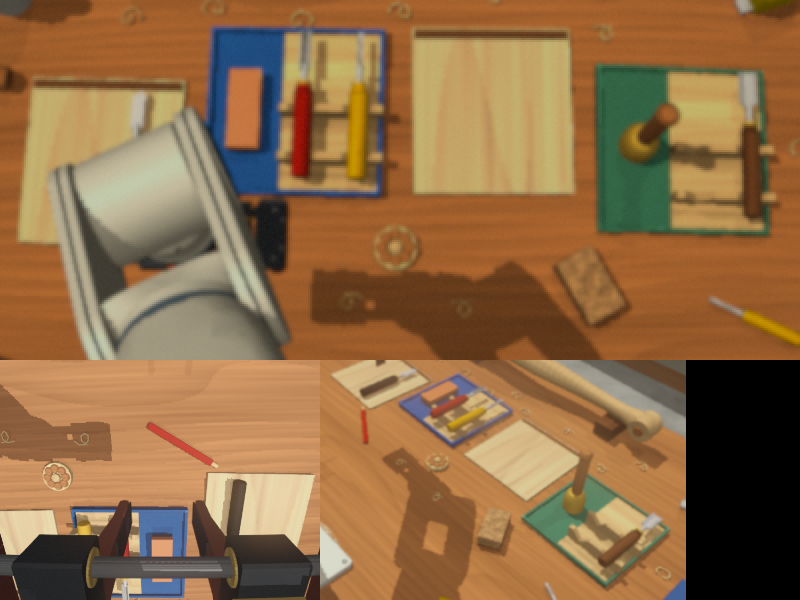

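All five pieces lie as asked: the stone and two tools in blue, the mallet and gouge in green. The skew chisel has not moved.

```bash
python3 -c "
from workcell import ctrl
print(ctrl.close_job())"
```

```text
the job is handed in; nothing more can be done
None
```

Both kits are laid out as asked and the job was handed in at about 41 s of the 136 s allowed. The last pictures show every piece in place and the skew chisel unmoved; no verdict came back.

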